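Tip the checked test cassettes into the box and close it

ROBOT

A 6-joint arm with a two-finger parallel gripper is mounted at the origin on the work surface. World frame = base frame: x ahead of the robot, y to its left, z up, the work surface at z = 0. Lengths are in m, angles in rad, forces in N, time in s.
With the tool pointing down it reaches from about 0.375 to 0.925 m from the base axis. Payload 5.7 kg.
Tool frame: the origin (TCP) lies on the centre line of the jaws, within the pads' length; the fingertips stand 14 mm ahead of it and the grasp point (between the pads) lies 5 mm behind it (robot.nose_length is the distance from the TCP to the fingertips, in m); z points along the fingers, y is the line along which they close (so a half turn about z gives the same grasp; the last joint's range is limited). The gripper opens to 88 mm and grips with 3 to 60 N. Pads are 20 mm wide; open, the fingers measure 115 mm over their backs; the gripper's body (75 mm by 178 mm) begins 61 mm behind the grasp point.
Start: joints at [1, 0.359, 1.51, -0, 1.272, -0.115], TCP at [0.264, 0.539, 0.237] pointing down, gripper open.
Joint ranges: [-2.97, 2.97], [-1.01, 2.36], [0.21, 2.38], [-0.96, 4.11], [0.2, 2.71], [-2.98, 2.98]. Speed limits (rad/s): [2.39, 2.39, 3.14, 3.14, 3.14, 3.14].

INTERFACE

Orientations are given as a unit quaternion [x, y, z, w].
In Python, from station import robot, open_gripper, clamp, inverse_kinematics, sensors, read_camera, boxes_of, cut_out gives the robot as it stands. Calls block until the motion is done:
- robot.move_to(position, orientation): joint-space move of the TCP to a pose.
- robot.move_straight(position, frame=None, feed=0.15, max_force=None): straight line of the TCP; frame=None keeps the orientation; feed is the mean speed in m/s. With max_force (N) it stops when the force on the tool has changed by that much, and returns True; else False.
- robot.movej(angles): joint-space move.
- open_gripper() and clamp(grip_force=None): open the fingers fully, or close them until they stop; grip_force is the grip in N (None keeps the last).
- robot.wait(seconds).
- inverse_kinematics(position, orientation): joint angles nearest the present ones, or None.
- sensors.observe(): the state.
- read_camera(name): name is "scene" or "top"; returns a dict with "img" (480x640x3 uint8, red, green, blue), "mtx" (3x3 intrinsics, pixels), "xyz" and "rotation" of the camera in the world. Camera axes: x right, y up, looking along -z (the intrinsics and any distortion apply to the point x, -y, -z); pixel columns grow to the right and rows downward; lengths in m; the calibration is good to about 2 mm. A picture is of the moment at which its call begins. There is no depth.
A pose or a line that the arm cannot do raises robot.MotionError and nothing moves.
- robot.sign_off(): hands the job in; it is judged then, once.
Trained networks look in the newest picture that a camera, given by its name, has taken for a name from the list of things; names that differ only in an ending like _2 or _b are one class to them, and where a whole thing is asked for, a point or a joint stands for the part that bears it (a point fixed in the world has none). Each returns a list of dicts, best first, with "p" (0 to 1); they miss things now and then, are a little off and sometimes report something else, mostly with a low value. They report only what shows in the picture. A call takes as long as a camera call. They do not tell look-alikes from the thing itself.
- boxes_of(camera, name): "uv" ([column, row] in pixels, amid what is visible of it).
- cut_out(camera, name): "region" (480x640 bool, what is visible of it) and "uv" ([column, row] in pixels, amid what is visible of it).
The state is a dict: "time_s": time; "joints": joint angles; "qvel": joint speeds; "joint_torque": joint torques, N m; "position": TCP position; "tcp_rot": TCP orientation; "ft_force": force on the tool from outside, world axes, zero at the start; "wrist_torque": the same for the moment, N m; "gripper_width": opening from 0.0 (shut) to 1.0 (fully open); "grip_force": force on a finger pad.
Only numpy, scipy, OpenCV 4.12 (cv2) and the standard library are available. Lean on these libraries where they do the work, as an engineer would, in place of code of your own. Each camera call takes 0.05 s, during which the arm holds its last target. There are 200 camera calls.

TASK

Lift the inspection tray by its black handle until all four test cassettes have slid out into the red box, then lower the tray gently all the way down onto its rests and let go of it. Then take the box's yellow lid, turn it so that its cut corner matches the cut corner of the box, and lay it in, without dropping it, so that it sits fully home and flush all round. Leave the box in its place and do not disturb the bottles or the tip rack.

Things in the scene. Friction and masses are not known exactly. Their poses are not given: they have to be found in the camera images.
- station: fixed tray station: aluminium base plate 222 x 398 x 8 mm (x -111 to 111, y -168 to 230 mm) with grey hinge cheeks, box guides and rest posts, none above 119 mm. Origin on the bench straight below the tray's hinge; z up; +y points to the tray's handle, -y to the red box; the hinge runs along x
- tray (a joint): tilt of the hinged tray, rad: 0 level on its rests, grows as the handle end is lifted, stop at 0.95. 0.7 kg, lightly damped; takes 3 to 5 N at the handle and falls back if let go (slams if let go more than a few mm up). Cassettes start to slide at 0.3 to 0.5 rad and leave in one go; 0.7 rad and a second's wait empties it
- tray_hinge (a point): on the hinge axis, mid-width, 80 mm above the bench; carries the tray's axes: x along the hinge, y along the floor to the handle, z square to it. Floor (steel, top at z 42 mm) runs from the open lip at y -12 to the end wall at y 195 mm, 156 mm wide outside; blue walls rise 22 mm above it. The lip swings out over the box as the tray tilts and draws back when lowered
- tray_handle (a point): middle of the tray's handle, a black round bar 12 mm thick along x, 100 mm long between its two arms, free below, 44 mm clear of the tray's end wall. At (0, 245, 55) mm in the tray_hinge axes: 135 mm above the bench when the tray is down. Axes as the tray's. The bar can turn in the fingers
- box: loose red open box 190 x 136 x 88 mm (x, y, z), 0.35 kg, walls and floor 4 mm, on the base plate (8 mm up) between low guides, before the tray's lip. Origin: centre of its underside. Its +x -y corner is cut off at 45 degrees (legs 38 mm). Inside, a ledge 10 mm wide, top 82 mm above the underside, carries the lid in a recess 182 x 128 mm, 6 mm deep
- box_key (a point): on the ledge's level at the box's cut corner, in the box frame (70, -43, 82) mm: where point lid_key lies when the lid is home
- lid: loose yellow lid, plate 174 x 120 x 6 mm (x, y, z), 0.18 kg, at first flat on the bench. Its +x -y corner is cut off at 45 degrees (legs 34 mm), so it fits the recess (4 mm play all round) one way only, axes along the box's. Origin: centre of the plate's underside; home, this is 82 mm above the box's underside over its centre and the plate's top is flush with the rim
- lid_grip (a point): middle of the lid's black bar handle, 31 mm above the plate's underside. The bar runs along the lid's x: 90 mm long, 12 mm wide, 24 to 38 mm above the plate's underside, open under it between two end posts. Axes as the lid's
- lid_key (a point): on the lid's underside at the middle of its cut corner's edge, in the lid frame (70, -43, 0) mm
- cassette1: white plastic test cassette, 76 x 28 x 8 mm (x, y, z), 14 g, with a blue end, a grey result window and a round well; origin at the centre of its underside. The four lie flat on the tray at first, their length roughly along the hinge
- cassette2: white plastic test cassette, 76 x 28 x 8 mm (x, y, z), 14 g, with a blue end, a grey result window and a round well; origin at the centre of its underside. The four lie flat on the tray at first, their length roughly along the hinge
- cassette3: white plastic test cassette, 76 x 28 x 8 mm (x, y, z), 14 g, with a blue end, a grey result window and a round well; origin at the centre of its underside. The four lie flat on the tray at first, their length roughly along the hinge
- cassette4: white plastic test cassette, 76 x 28 x 8 mm (x, y, z), 14 g, with a blue end, a grey result window and a round well; origin at the centre of its underside. The four lie flat on the tray at first, their length roughly along the hinge
- wash_bottle: bystander: white plastic bottle with an orange cap, 62 mm across, 150 mm tall; origin at the centre of its underside
- spray_bottle: bystander: white spray bottle with a red trigger head, 80 mm across, 195 mm tall; origin at the centre of its underside
- tip_rack: bystander: blue pipette tip rack with a clear cover, 84 x 120 x 67 mm; origin at the centre of its underside
Things that resemble listed ones, but are neither listed nor needed, are in the scene too. What is shaped like the cassette2 but green or orange is not meant.

How it is judged:
On the way, in this order (a step that is already met when the one before it is completed fails the run):
1. the tray is tilted up by at least 0.3 rad and all four cassettes are in the box (value of joint tray above 0.3 rad and x of cassette1 in the frame of box between -0.088 and 0.088 m and y of cassette1 in the frame of box between -0.062 and 0.062 m and z of cassette1 in the frame of box between 0 and 0.084 m and x of cassette2 in the frame of box between -0.088 and 0.088 m and y of cassette2 in the frame of box between -0.062 and 0.062 m and z of cassette2 in the frame of box between 0 and 0.084 m and x of cassette3 in the frame of box between -0.088 and 0.088 m and y of cassette3 in the frame of box between -0.062 and 0.062 m and z of cassette3 in the frame of box between 0 and 0.084 m and x of cassette4 in the frame of box between -0.088 and 0.088 m and y of cassette4 in the frame of box between -0.062 and 0.062 m and z of cassette4 in the frame of box between 0 and 0.084 m), for 0.2 s.
2. the tray is back down on its rests and let go, with the four cassettes in the box (value of joint tray below 0.02 rad and contact force between the fingers and station below 0.5 N and x of cassette1 in the frame of box between -0.088 and 0.088 m and y of cassette1 in the frame of box between -0.062 and 0.062 m and z of cassette1 in the frame of box between 0 and 0.084 m and x of cassette2 in the frame of box between -0.088 and 0.088 m and y of cassette2 in the frame of box between -0.062 and 0.062 m and z of cassette2 in the frame of box between 0 and 0.084 m and x of cassette3 in the frame of box between -0.088 and 0.088 m and y of cassette3 in the frame of box between -0.062 and 0.062 m and z of cassette3 in the frame of box between 0 and 0.084 m and x of cassette4 in the frame of box between -0.088 and 0.088 m and y of cassette4 in the frame of box between -0.062 and 0.062 m and z of cassette4 in the frame of box between 0 and 0.084 m), for 0.2 s.
3. the lid lies home in the box's recess, cut corner to cut corner (distance between lid_key and box_key below 0.009 m and z of lid in the frame of box between 0.079 and 0.0845 m and z of lid_key in the frame of box below 0.0845 m and angle between the z axis of lid and the z axis of box, either way round below 0.03 rad), for 0.2 s.
At the end, for the whole second after the job is handed in: All four cassettes in the box below its rim; tray down on its rests (0.02 rad); lid in the recess, cut corner over cut corner (9 mm), level (0.03 rad), underside within 3 mm of the ledge; box upright in its place; all released and at rest (all of step 3 and x of cassette1 in the frame of box between -0.088 and 0.088 m and y of cassette1 in the frame of box between -0.062 and 0.062 m and z of cassette1 in the frame of box between 0 and 0.084 m and x of cassette2 in the frame of box between -0.088 and 0.088 m and y of cassette2 in the frame of box between -0.062 and 0.062 m and z of cassette2 in the frame of box between 0 and 0.084 m and x of cassette3 in the frame of box between -0.088 and 0.088 m and y of cassette3 in the frame of box between -0.062 and 0.062 m and z of cassette3 in the frame of box between 0 and 0.084 m and x of cassette4 in the frame of box between -0.088 and 0.088 m and y of cassette4 in the frame of box between -0.062 and 0.062 m and z of cassette4 in the frame of box between 0 and 0.084 m and value of joint tray below 0.02 rad and angle between box's own z axis and vertical below 0.03 rad and height (world z) of box below 0.012 m and linear speed of each of lid, box below 0.02 m/s); the robot touches nothing.
It fails at once if the tray is slammed or dropped: it comes down faster than 1.2 rad/s (velocity of joint tray below -1.2 rad/s).
It fails at once if the lid is dropped (falling faster than 0.5 m/s out of the fingers) (linear speed of lid above 0.5 m/s and contact force between the fingers and lid below 0.1 N).
It fails at once if the box is shoved by more than 20 mm or tipped (distance of box from where it was at the start of the episode above 0.02 m or angle between box's own z axis and vertical above 0.2 rad).
It fails at once if a bottle or the tip rack is disturbed (moved by more than 20 mm or tipped) ((distance of wash_bottle from where it was at the start of the episode above 0.02 m or angle between wash_bottle's own z axis and vertical above 0.3 rad) or (distance of spray_bottle from where it was at the start of the episode above 0.02 m or angle between spray_bottle's own z axis and vertical above 0.3 rad) or (distance of tip_rack from where it was at the start of the episode above 0.02 m or angle between tip_rack's own z axis and vertical above 0.3 rad)).
It also fails if it takes over 58 s, if anything falls off the work surface, if the arm or the gripper's body presses on something with over 40 N, if the wrist force passes 120 N, or if a joint passes its speed limit or range.

## Working session

There is one attempt and no reset: what is moved stays moved. The work goes in short steps, each a Python script; the robot and the scene stay as the last script left them, time stands still between calls to the robot, and variables do not carry over. Pictures are saved under pics/ and viewed, at most 10 in all, crops included, and the job is handed in when it is done.

```bash
mkdir -p pics; ls
python3 - <<'E'
from station import *
import cv2
for c in("scene","top"):
    d=read_camera(c); cv2.imwrite(f"pics/{c}0.png",d["img"][:,:,::-1]); print(c,d["mtx"],d["xyz"],d["rotation"],[k for k in d])
    for n in("station","tray","tray_handle","box","lid","lid_grip","cassette1","wash_bottle","spray_bottle","tip_rack"):
        print(n,[(r["p"],[int(v) for v in r["uv"]]) for r in boxes_of(c,n)])
print(sensors.observe())
E
```

```text
pics
scene [[434.51964576   0.         326.68164066]
 [  0.         434.51964576 240.59189545]
 [  0.           0.           1.        ]] [0.77550838 0.43614913 0.89235271] [0.07162667 0.31200799 0.91996246 0.22625141] ['img', 'mtx', 'xyz', 'rotation']
station [(0.65, [370, 371])]
tray [(0.62, [385, 352]), (0.51, [382, 344])]
tray_handle [(0.8, [386, 351])]
box [(0.98, [337, 273])]
lid [(0.94, [290, 220])]
lid_grip [(0.61, [286, 220])]
cassette1 [(0.96, [369, 326]), (0.89, [275, 380]), (0.83, [304, 435]), (0.74, [352, 309]), (0.63, [470, 341]), (0.56, [384, 346]), (0.55, [400, 364])]
wash_bottle [(0.38, [383, 337])]
spray_bottle [(0.6, [335, 274])]
tip_rack [(0.64, [374, 174])]
top [[497.7721333    0.         312.25017428]
 [  0.         497.7721333  236.18601618]
 [  0.           0.           1.        ]] [ 0.32128993 -0.12602483  1.30034842] [ 0.05459724 -0.04335158 -0.70315573  0.70760993] ['img', 'mtx', 'xyz', 'rotation']
station [(0.64, [205, 230])]
tray [(0.85, [200, 219])]
tray_handle [(0.56, [196, 215])]
box [(0.79, [276, 228])]
lid [(0.92, [377, 229])]
lid_grip [(0.87, [382,
[... 314 characters left out ...]
'time_s': 1.1, 'joints': array([ 9.99905226e-01,  3.58790639e-01,  1.51039564e+00,  4.70524722e-06,
        1.27254087e+00, -1.15078893e-01]), 'qvel': array([-0.00062292, -0.0012432 ,  0.00134196,  0.0004651 ,  0.00125238,
       -0.00035476]), 'joint_torque': array([-1.18159988e-05, -5.15341043e+01, -2.71137106e+01,  6.76892954e-02,
        2.44609691e-02,  9.34028321e-06]), 'position': array([0.26408627, 0.53870971, 0.23663002]), 'tcp_rot': array([ 2.25938942e-01,  9.74141463e-01, -6.25744127e-05, -2.47330436e-05]), 'ft_force': array([0.70618796, 0.59199861, 0.59917114]), 'wrist_torque': array([ 0.00066968, -0.01306665,  0.04347941]), 'grip_force': 0.0, 'gripper_width': 0.9993812209112383}
```

View pics/scene0.png

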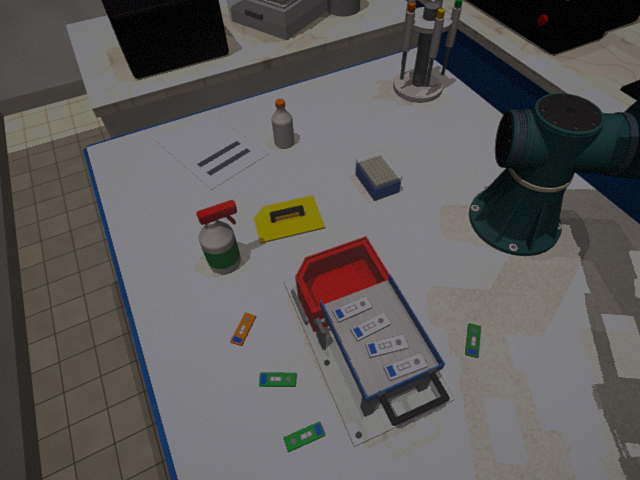

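View pics/top0.png

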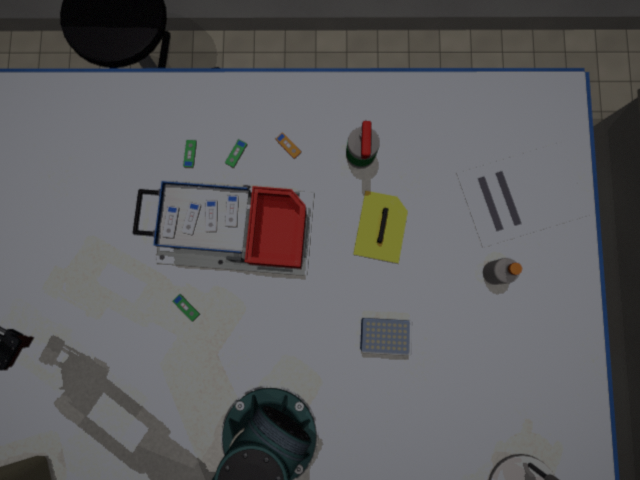

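The top view shows the black tray handle at (145,211), the red box at (276,228) with its cut corner at upper right (298,196), and the lid at (381,228) with its bar at (383,226) and cut corner at upper right. In the scene view these are at (418,403), (337,273) and (288,213).

Possible mix-ups:
- **Dark bars:** the two strips on the paper at top (490,203) and (509,197).
- **Black bars:** the lid's own bar at (383,226).
- **Cassettes:** loose green ones at (190,153), (236,153) and (187,306), and an orange one at (289,145).

I choose the U-shaped bar on the tray at (145,211) as the handle. Next I'll check it in crops and fit the lid.

```bash
cat > h.py <<'E'
import numpy as np, cv2
from scipy.optimize import least_squares, minimize
from scipy.spatial.transform import Rotation as R
from station import *
def proj(d,P):
    q=R.from_quat(d["rotation"]).inv().apply(np.atleast_2d(P)-d["xyz"]); q=q*[1,-1,-1]
    p=q@np.array(d["mtx"]).T; return p[:,:2]/p[:,2:]
def place(pose,P):
    return R.from_euler("z",pose[2]).apply(np.asarray(P,float)/1000)+[pose[0],pose[1],pose[3] if len(pose)>3 else 0]
def ray(d,uv,z):
    m=np.linalg.inv(d["mtx"])@[uv[0],uv[1],1]; v=R.from_quat(d["rotation"]).apply(m*[1,-1,-1])
    return d["xyz"]+v*(z-d["xyz"][2])/v[2]
LID=[(x,y) for x,y in((-87,-60),(53,-60),(87,-26),(87,60),(-87,60))]
LIDP=np.array([(x,y,z) for z in(0,6) for x,y in LID]); BAR=np.array([(x,y,z) for x in(-45,45) for y in(-6,6) for z in(6,38)])
def sil(d,pose,groups,S=4):
    m=np.zeros((480*S,640*S),np.uint8)
    for g in groups:
        p=cv2.convexHull(np.float32(proj(d,place(pose,g))*S+S/2)); cv2.fillConvexPoly(m,np.int32(np.round(p)),255)
    return cv2.resize(m,(640,480),interpolation=cv2.INTER_AREA)/255.
def lidmask(d):
    h=cv2.cvtColor(d["img"],cv2.COLOR_RGB2HSV); m=cv2.inRange(h,(20,110,60),(36,255,255))
    m=cv2.morphologyEx(m,cv2.MORPH_OPEN,np.ones((3,3))); n,l,s,_=cv2.connectedComponentsWithStats(m); m=(l==1+np.argmax(s[1:,4])).astype(np.uint8)
    c,_=cv2.findContours(m,0,2); return cv2.fillPoly(m*0,c,1)
def fitlid(ds,x0):
    ms=[lidmask(d) for d in ds]
    f=lambda p:sum(np.abs(sil(d,p,[LIDP])-m).sum() for d,m in zip(ds,ms))
    r=minimize(f,x0,method="Nelder-Mead",options=dict(initial_simplex=np.array(x0)+np.array([[0,0,0],[.01,0,0],[0,.01,0],[0,0,.1]]),xatol=1e-4,fatol=.3)); return r.x,r.fun,[m.sum() for m in ms]
E
python3 - <<'E'
from h import *
t=read_camera("top");s=read_camera("scene")
x0=ray(t,(381,228),.006); x0=[x0[0],x0[1],-.2]
print("lid",fitlid([t],x0),fitlid([s],x0),fitlid([t,s],x0))
def crop(d,x,y,w,h,S,n):
    cv2.imwrite(n,cv2.resize(d["img"][y:y+h,x:x+w,::-1],None,fx=S,fy=S,interpolation=cv2.INTER_CUBIC))
crop(t,128,172,195,115,4,"pics/c_top.png"); crop(s,275,230,190,150*1,4,"pics/c_scene_a.png")
crop(s,270,230,200,215,2.75,"pics/c_scene.png")
E
```

```text
lid (array([ 0.52955242, -0.28566252, -0.20016931]), np.float64(104.4156862745098), [np.uint64(2840)]) (array([ 0.5280111 , -0.28853643, -0.1869184 ]), np.float64(67.25490196078431), [np.uint64(2207)]) (array([ 0.52946342, -0.28686959, -0.19577084]), np.float64(224.08235294117645), [np.uint64(2840), np.uint64(2207)])
```

View pics/c_top.png

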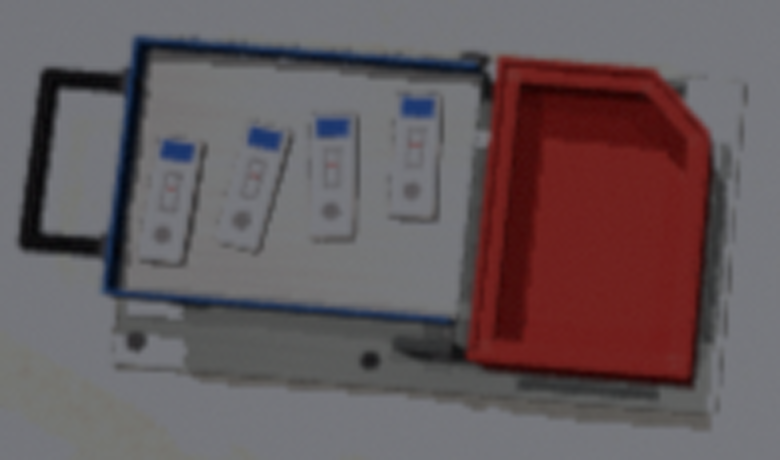

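View pics/c_scene.png

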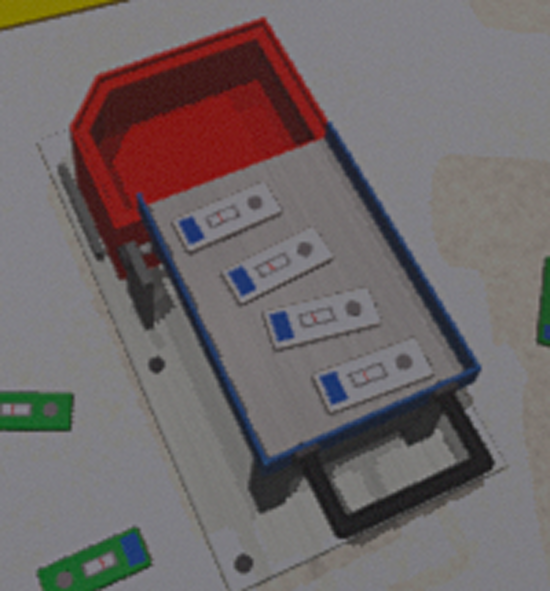

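The top crop shows the tray's handle bar centred near (138,212) full-frame, with four white cassettes inside the blue walls. The box's cut corner runs from (292,190) to (305,205). The scene crop agrees, with the bar's middle at about (420,411). The handle is the right one, and the green cassettes are outside the tray.

Run:
```python
from h import *
t=read_camera("top");s=read_camera("scene")
T=lambda a:np.array(a)/4+[128-.4,172-.4]; S=lambda a:np.array(a)/2.75+[270-.3,230-.3]
st=[(t,(78,195,144),T((135,40))),(t,(-78,195,144),T((104,294))),(t,(0,245,135),T((40,161))),(t,(78,-12,144),T((485,66))),(t,(-111,230,8),T((115,368))),(t,(-111,-168,8),T((716,425))),
(s,(78,195,144),S((265,466))),(s,(-78,195,144),S((478,372))),(s,(78,-12,144),S((140,197))),(s,(-78,-12,144),S((331,125))),(s,(0,245,135),S((413,497))),(s,(111,-168,8),S((38,145))),(s,(111,230,8),S((220,588))),(s,(-111,230,8),S((507,467)))]
bx=[(t,(95,68,96),T((500,57))),(t,(-95,68,96),T((470,360))),(t,(-95,-68,96),T((693,384))),(t,(95,-30,96),T((657,71))),(t,(57,-68,96),T((710,133))),
(s,(-95,-68,96),S((265,20))),(s,(57,-68,96),S((100,76))),(s,(95,-30,96),S((75,127)))]
def fit(L):
    f=lambda p:np.concatenate([(proj(d,place(p,P))[0]-uv) for d,P,uv in L])
    r=least_squares(f,[.5,.1,-.1],loss="soft_l1"); return r.x,np.round(f(r.x).reshape(-1,2),1).tolist()
for n,L in(("st",st),("box",bx)):
    print(n,fit(L)); print(" top",fit([l for l in L if l[0] is t])[0]," scene",fit([l for l in L if l[0] is s])[0])
p=fit(st)[0]
np.save("st.npy",p); np.save("box.npy",fit(bx)[0])
# reach of the grasp at tilts
ps=p[2]; q0=None
for a in(.6,.8,1.0,1.2):
  row=[]
  for th in(0,.2,.4,.6,.75):
    c=np.array([0,245*np.cos(th)-55*np.sin(th),80+245*np.sin(th)+55*np.cos(th)])
    P=place(p,c)[0] if place(p,c).ndim>1 else place(p,c)
    z=R.from_euler("z",ps).apply([0,-np.sin(a),-np.cos(a)]); x=R.from_euler("z",ps).apply([1,0,0])
    for sg in(1,-1):
      xx=sg*x; M=np.c_[xx,np.cross(z,xx),z]; 
      q=inverse_kinematics(P+z*.005,R.from_matrix(M).as_quat()); row.append(None if q is None else np.round(q,2).tolist())
  print(a,row[::2],"\n   ",row[1::2])
```

```text
st (array([ 0.52135401,  0.06787751, -0.08450207]), [[-0.1, -1.2], [-1.2, -0.3], [-0.1, -0.6], [-1.8, -0.2], [-1.5, -1.2], [-0.3, -1.6], [-0.6, -0.7], [1.3, -1.1], [-1.0, -1.6], [0.3, -1.5], [-0.1, -0.7], [0.2, -2.4], [3.6, 2.2], [0.3, -0.3]])
 top [ 0.51907529  0.06578369 -0.08601698]  scene [ 0.52265366  0.0689351  -0.08379369]
box (array([ 0.51395476, -0.01640815, -0.07632161]), [[-0.5, 0.3], [-0.9, 0.7], [-0.9, -0.7], [-0.5, -0.1], [0.2, 0.6], [0.1, -1.6], [-0.8, -0.6], [-1.7, -0.4]])
 top [ 0.51444972 -0.01773099 -0.07475062]  scene [ 0.51317609 -0.0137136  -0.07599936]
0.6 [[0.65, 0.74, 1.27, -0.43, 1.57, 2.41], [0.64, 0.68, 1.26, -0.44, 1.62, 2.37], [0.61, 0.61, 1.28, -0.45, 1.66, 2.32], [0.58, 0.55, 1.3, -0.46, 1.68, 2.27], [0.54, 0.5, 1.32, -0.48, 1.69, 2.23]] 
    [[0.65, 0.74, 1.27, -0.43, 1.57, -0.74], [0.64, 0.68, 1.26, -0.44, 1.62, -0.78], [0.61, 0.61, 1.28, -0.45, 1.66, -0.82], [0.58, 0.55, 1.3, -0.46, 1.68, -0.87], [0.54, 0.5, 1.32, -0.48, 1.69, -0.91]]
0.8 [[0.71, 0.84, 1.17, -0.54, 1.73, 2.44], [0.69, 0.78, 1.18, -0.55, 1.77, 2.4], [0.67, 0.71, 1.2, -0.57, 1.8, 2.36
[... 389 characters left out ...]
68, 1.93, 2.37], [0.68, 0.74, 1.19, -0.71, 1.93, 2.34], [0.65, 0.69, 1.24, -0.73, 1.92, 2.31]] 
    [[0.74, 0.95, 1.08, -0.64, 1.89, -0.69], [0.73, 0.88, 1.11, -0.66, 1.92, -0.73], [0.71, 0.81, 1.14, -0.68, 1.93, -0.77], [0.68, 0.74, 1.19, -0.71, 1.93, -0.81], [0.65, 0.69, 1.24, -0.73, 1.92, -0.83]]
1.2 [[0.77, 1.05, 1.01, -0.76, 2.04, 2.43], [0.76, 0.98, 1.04, -0.78, 2.05, 2.4], [0.74, 0.91, 1.1, -0.8, 2.06, 2.37], [0.71, 0.84, 1.16, -0.82, 2.04, 2.34], [0.68, 0.78, 1.21, -0.84, 2.03, 2.32]] 
    [[0.77, 1.05, 1.01, -0.76, 2.04, -0.71], [0.76, 0.98, 1.04, -0.78, 2.05, -0.74], [0.74, 0.91, 1.1, -0.8, 2.06, -0.77], [0.71, 0.84, 1.16, -0.82, 2.04, -0.8], [0.68, 0.78, 1.21, -0.84, 2.03, -0.82]]
```

```bash
cat >> h.py <<'E'
st=np.load("st.npy"); A=.8
def rot(z,x): return R.from_matrix(np.c_[x,np.cross(z,x),z]).as_quat()
RZ=R.from_euler("z",st[2]); ZT=RZ.apply([0,-np.sin(A),-np.cos(A)]); QT=rot(ZT,RZ.apply([-1,0,0]))
def hp(th): return place(st,[0,245*np.cos(th)-55*np.sin(th),80+245*np.sin(th)+55*np.cos(th)])+ZT*.005
def show():
    o=sensors.observe(); print("t",round(o["time_s"],1),"pos",np.round(o["position"],4),"F",np.round(o["ft_force"],1),"w",round(o["gripper_width"],3),"g",round(o["grip_force"],1)); return o
E
python3 - <<'E'
from h import *
robot.move_to(hp(0)-ZT*.11,QT); show()
print(robot.move_straight(hp(0),feed=.08,max_force=8)); show()
d=read_camera("scene"); cv2.imwrite("pics/g1.png",cv2.resize(d["img"][270:470,300:560,::-1],None,fx=3,fy=3))
E
```

```text
t 2.5 pos [0.5478 0.3877 0.2086] F [0.1 0.3 0.8] w 0.998 g 0.0
False
t 4.0 pos [0.542  0.3089 0.1318] F [-0.3  0.7  0.4] w 1.002 g 0.0
```

View pics/g1.png

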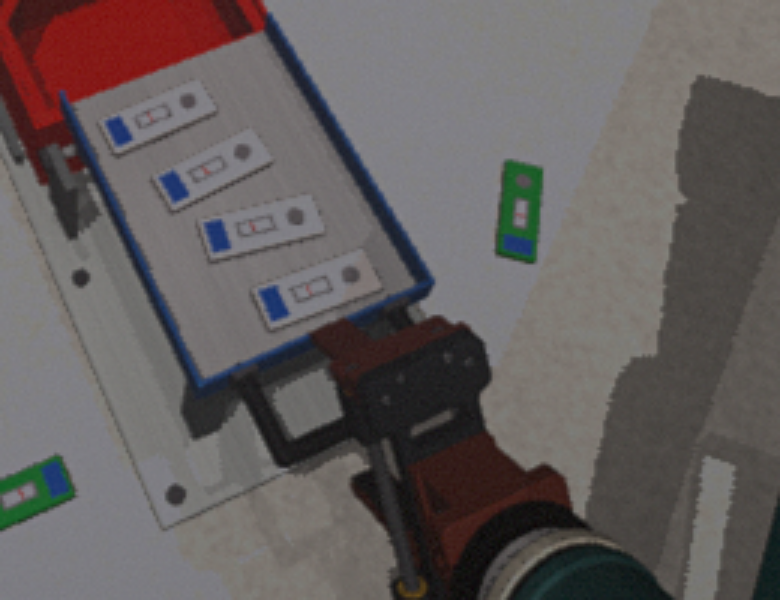

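The bar lies between the open fingers and nothing is in contact: the left handle corner is at crop (290,455) and the upper finger is above the end wall at (340,345). I'll clamp and lift.

Run:
```python
from h import *
clamp(25); o=show()
if .05<o["gripper_width"]<.25:
    off=o["position"]-hp(0)
    for th in np.arange(1,7)*.125:
        robot.move_straight(hp(th)+off,feed=.08); o=show()
        if np.linalg.norm(o["ft_force"])>45: print("force");break
    robot.wait(1.2)
    for c in("scene","top"):
        d=read_camera(c); cv2.imwrite(f"pics/up_{c}.png",d["img"][:,:,::-1])
    s=cv2.imread("pics/up_scene.png")[200:460,240:500]; t=cv2.imread("pics/up_top.png")[160:290,120:330]
    a=cv2.resize(s,(400,400)); b=cv2.resize(t,(400,248)); v=np.zeros((400,800,3),np.uint8); v[:,:400]=a; v[:248,400:]=b; cv2.imwrite("pics/up.png",v)
```

```text
t 5.3 pos [0.5418 0.3086 0.1313] F [0.2 0.4 0. ] w 0.125 g 25.0
t 5.8 pos [0.5411 0.3004 0.1614] F [-0.3  5.8 -1.6] w 0.126 g 25.0
t 6.3 pos [0.5401 0.2883 0.1899] F [-0.5  7.7  0.3] w 0.13 g 25.0
t 6.9 pos [0.5388 0.2723 0.2169] F [-0.1  7.3  2.2] w 0.127 g 25.0
t 7.4 pos [0.5372 0.2528 0.2418] F [-0.2  7.   2.4] w 0.127 g 25.0
t 8.0 pos [0.5353 0.2304 0.264 ] F [1.3 4.2 0.8] w 0.125 g 25.0
t 8.5 pos [0.5332 0.2056 0.2833] F [ 2.4  1.1 -0.8] w 0.126 g 25.0
```

View pics/up.png

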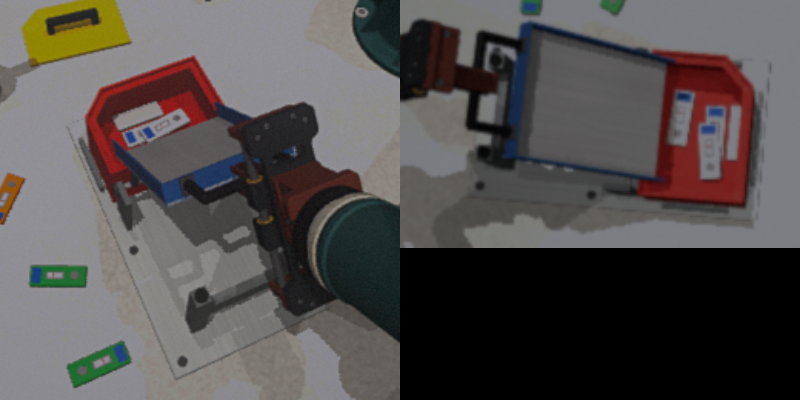

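Four cassettes lie in the red box, at top crop (683,118), (712,130), (709,150) and (733,132), and the tray is empty. Now I'll lower the tray and release it.

Run:
```python
from h import *
off=sensors.observe()["position"]-hp(.75); print(off)
for th in[.625,.5,.375,.25,.125,.03]:
    robot.move_straight(hp(th)+off,feed=.07)
show()
print(robot.move_straight(hp(-.012)+off*[1,1,0]-[0,0,.0005],feed=.02,max_force=12)); show()
d=read_camera("scene"); uv=None
cv2.imwrite("pics/down.png",cv2.resize(d["img"][230:450,270:500,::-1],None,fx=2.7,fy=2.7))
```

```text
[ 1.98272547e-04 -1.90856285e-05 -4.11063139e-04]
t 13.3 pos [0.5419 0.3069 0.138 ] F [ 3.7 -0.  -2.3] w 0.127 g 25.0
True
t 13.8 pos [0.5421 0.3083 0.131 ] F [-0.1  0.6  3.8] w 0.129 g 25.0
```

View pics/down.png

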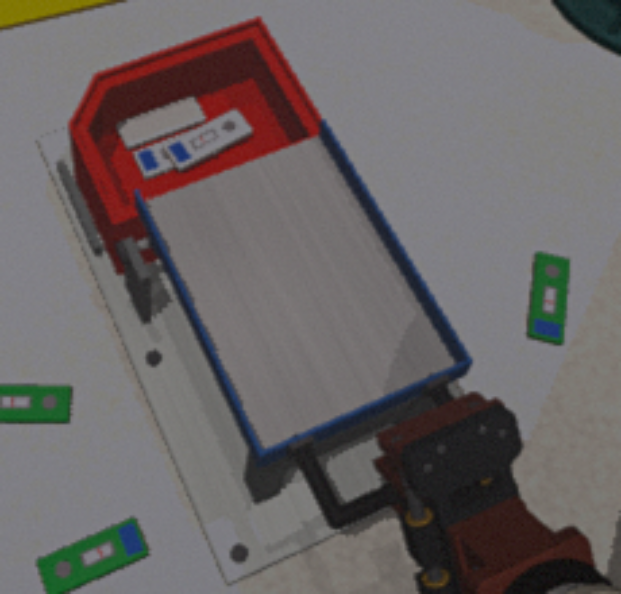

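The tray is level on its rests at its starting height and the cassettes are in the box; the bar is still gripped at (390,500). I'll release, back off and refine the lid pose.

Run:
```python
from h import *
open_gripper(); show()
robot.move_straight(sensors.observe()["position"]-ZT*.12,feed=.2)
lid0=[.5295,-.2868,-.195]
for c in("top","scene"):
    d=read_camera(c); h=cv2.cvtColor(d["img"],cv2.COLOR_RGB2HSV)[:,:,2].astype(int)
    m=(sil(d,lid0,[np.array([(x,y,z) for x in(-50,50) for y in(-14,14) for z in(20,42)])])>.5)&(h<60)
    v,u=np.nonzero(m); print(c,m.sum(),"bar",ray(d,(u.mean(),v.mean()),.033)[:2])
    c2=np.cov(np.c_[u,v].T); w,V=np.linalg.eigh(c2); a=V[:,1]*10+[u.mean(),v.mean()]
    e=ray(d,a,.036)-ray(d,(u.mean(),v.mean()),.036); print("yaw",np.arctan(e[1]/e[0]), "lidfit",fitlid([d],lid0)[:2])
    print("spray",[ray(d,r["uv"],.1)[:2] for r in boxes_of(c,"spray_bottle")[:2]])
q0=sensors.observe()["joints"]
for sg in(1,-1):
  for yaw,P in((-.195,[.5295,-.2868,.03]),(-.076,[.514,-.0164,.12])):
    x=np.array([np.cos(yaw),np.sin(yaw),0])*sg; print(sg,np.round(inverse_kinematics(P,rot(np.array([0,0,-1.]),x)),2))
show()
```

```text
t 15.0 pos [0.5427 0.3083 0.1299] F [-0.3  0.2  0. ] w 1.001 g 0.0
top 167 bar [ 0.52767307 -0.28518545]
yaw -0.19122545730430987 lidfit (array([ 0.53035359, -0.28521236, -0.19197975]), np.float64(104.72941176470589))
spray [array([ 0.71778866, -0.22670821]), array([ 0.40415682, -0.55554106])]
scene 225 bar [ 0.52975424 -0.28205734]
yaw -0.19720538409757626 lidfit (array([ 0.52854313, -0.28856271, -0.19212087]), np.float64(76.37647058823529))
spray [array([ 0.72157456, -0.21993823])]
1 [-0.61  0.61  1.69 -0.    0.85  1.15]
1 [-0.17  0.38  1.82 -0.    0.94  1.48]
-1 [-0.61  0.61  1.69 -0.    0.85 -1.99]
-1 [-0.17  0.38  1.82 -0.    0.94 -1.66]
t 16.0 pos [0.5497 0.3929 0.2127] F [ 0.1  0.2 -0.4] w 1.0 g 0.0
```

```bash
cat >> h.py <<'E'
DN=np.array([0,0,-1.])
def qd(yaw): return rot(DN,np.array([np.cos(yaw),np.sin(yaw),0]))
L=np.array([.529,-.286,-.193]); B=np.load("box.npy")
E
python3 - <<'E'
from h import *
p=sensors.observe()["position"]; robot.move_straight(p+[0,0,.08],feed=.25)
robot.move_to([L[0],L[1],.15],qd(L[2]))
print(robot.move_straight([L[0],L[1],.028],feed=.12,max_force=6)); show()
clamp(20); o=show()
if .05<o["gripper_width"]<.25:
    robot.move_straight([L[0],L[1],.25],feed=.12); show()
    robot.move_straight([.50,-.15,.25],qd(B[2]) ,feed=.15); show()
    ds=[]
    for c in("top","scene"):
        d=read_camera(c); cv2.imwrite(f"pics/held_{c}.png",d["img"][:,:,::-1])
    a=cv2.imread("pics/held_scene.png")[130:380,200:450]; b=cv2.imread("pics/held_top.png")[150:300,220:420]
    cv2.imwrite("pics/held.png",np.hstack([cv2.resize(a,(400,400)),cv2.resize(b,(400,400))]))
E
```

```text
False
t 20.1 pos [ 0.5296 -0.2864  0.0287] F [-0.1  0.9  0.1] w 1.003 g 0.0
t 21.2 pos [ 0.529 -0.286  0.028] F [-1.1 -0.  -0.6] w 0.131 g 20.0
t 23.2 pos [ 0.5287 -0.2858  0.2492] F [-0.4  0.4 -2.8] w 0.137 g 20.0
t 24.3 pos [ 0.5004 -0.1507  0.2501] F [-1.3  0.2 -3.2] w 0.134 g 20.0
```

View pics/held.png

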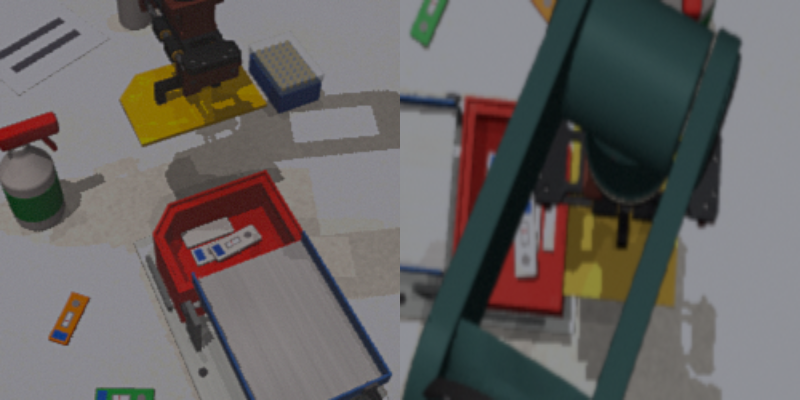

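The lid hangs level in the grip: in the scene crop its cut corner is at (125,88) and its front corners at (142,145) and (266,105). The cut points the same way as the box's at (165,200). I'll refine the box and held-lid offsets with silhouettes.

Run:
```python
from h import *
BX=[(-95,-68),(57,-68),(95,-30),(95,68),(-95,68)]; BXP=np.array([(x,y,z) for z in(8,96) for x,y in BX])
TR=np.array([(x,y,z) for x in(-78,78) for y in(-12,195) for z in(118,144)])
T={}
for c in("top","scene"):
    d=read_camera(c); im=cv2.imread(f"pics/{c}0.png"); d["img"]=im[:,:,::-1]
    h=cv2.cvtColor(im,cv2.COLOR_BGR2HSV); m=cv2.inRange(h,(0,110,30),(6,255,255))|cv2.inRange(h,(174,110,30),(180,255,255))
    n,l,s,_=cv2.connectedComponentsWithStats(m); m=(l==1+np.argmax(s[1:,4])).astype(np.uint8); k,_=cv2.findContours(m,0,2); m=cv2.fillPoly(m*0,k,1)
    tr=sil(d,st,[TR]); w=1-(cv2.dilate(tr,np.ones((5,5)))>0)  # ignore around the tray
    f=lambda p:(np.abs(sil(d,p,[BXP])-m)*w).sum()
    r=minimize(f,B,method="Nelder-Mead",options=dict(initial_simplex=B+np.array([[0,0,0],[.008,0,0],[0,.008,0],[0,0,.06]]),xatol=1e-4,fatol=.3)); print(c,"box",r.x,r.fun,m.sum())
s=read_camera("scene"); o=sensors.observe(); p=o["position"]
x=R.from_quat(o["tcp_rot"]).apply([1,0,0]); yaw=np.arctan2(x[1],x[0]); z=p[2]-.028
uv=np.array([(142,145),(266,105),(120,98),(137,72)])/1.6+[200-.3,130-.3]
C=[(87,60,0),(-87,60,3),(87,-26,6),(53,-60,6)]
f=lambda q:(proj(s,place([*q,z],C))-uv).ravel()
r=least_squares(f,[p[0],p[1],yaw]); print("tcp",p[:2],yaw,"lid scene",r.x,f(r.x).round(1))
m=cv2.inRange(cv2.cvtColor(s["img"],cv2.COLOR_RGB2HSV),(18,110,25),(36,255,255)); 
m=cv2.morphologyEx(m,cv2.MORPH_OPEN,np.ones((3,3)));mm=np.zeros((480,640));mm[150:230,260:380]=m[150:230,260:380]>0
arm=np.zeros((480,640)); arm[120:196,295:356]=1 # gripper region ignored
g=lambda q:(np.abs(sil(s,[*q,z],[LIDP])-mm)*(1-arm)).sum()
x0=np.array([p[0],p[1],yaw]); r=minimize(g,x0,method="Nelder-Mead",options=dict(initial_simplex=x0+np.array([[0,0,0],[.008,0,0],[0,.008,0],[0,0,.06]]),xatol=1e-4,fatol=.3)); print("sil",r.x,r.fun,g(x0),mm.sum())
```

```text
top box [ 0.51705077 -0.01412455 -0.06722385] 92.84705882352941 4264
scene box [ 0.51432112 -0.01652902 -0.07503161] 186.59607843137252 4411
tcp [ 0.50012075 -0.1506432 ] -0.07721545834099039 lid scene [ 0.49825427 -0.15328968 -0.0926    ] [-0.2  0.3  0.7 -0.   0.  -0.9 -0.5  0.5]
sil [ 0.49903567 -0.15322413 -0.08043022] 51.752941176470586 119.70588235294117 2439.0
```

Run:
```python
from h import *
G=[.5157,-.0140]; q=qd(-.073)
robot.move_straight([.5157,-.05,.22],q,feed=.15); robot.move_straight([*G,.17],q,feed=.12); show()
robot.wait(.3); print(robot.move_straight([*G,.128],feed=.05,max_force=5)); show()
print(robot.move_straight([*G,.1165],feed=.012,max_force=5)); show()
s=read_camera("scene"); cv2.imwrite("pics/fit.png",cv2.resize(s["img"][215:345,270:430,::-1],None,fx=4.5,fy=4.5))
```

```text
t 26.1 pos [ 0.5161 -0.0145  0.1703] F [-0.1 -0.1 -2.7] w 0.135 g 20.0
False
t 27.4 pos [ 0.516  -0.014   0.1282] F [ 0.3  0.  -2.2] w 0.137 g 20.0
True
t 28.2 pos [ 0.5156 -0.014   0.1179] F [-0.6  0.6  5.3] w 0.135 g 20.0
```

View pics/fit.png

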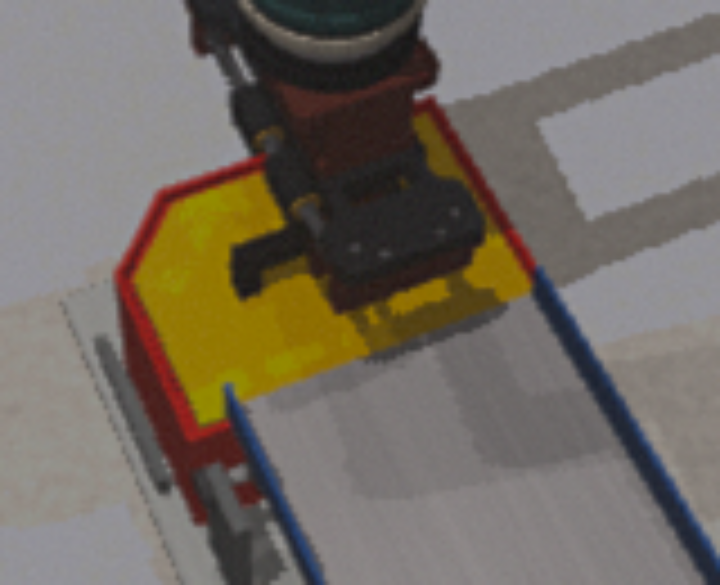

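The lid lies inside the red rim with its cut corner, (165,192) to (122,270), along the box's cut. It made contact at z 0.1179, the height expected for home (0.118). I'll release, retreat upward and check.

Run:
```python
from h import *
open_gripper(); show()
p=sensors.observe()["position"]; robot.move_straight([p[0],p[1],.28],feed=.15)
robot.move_to([.40,-.32,.35],qd(-.07)); show()
t=read_camera("top"); s=read_camera("scene")
print("lid",fitlid([t],[.516,-.014,-.07])[0:2])
cv2.imwrite("pics/end.png",np.hstack([cv2.resize(s["img"][215:375,270:430,::-1],(400,400)),cv2.resize(t["img"][160:290,190:320,::-1],(400,400))]))
# fit both at home height
for n,d in(("top",t),("scene",s)):
    print(n,fitlid([d],[.516,-.014,-.07])[1]) if 0 else None
    m=lidmask(d).astype(float); 
    TR=np.array([(x,y,z) for x in(-78,78) for y in(-12,195) for z in(118,144)]); w=1-(cv2.dilate(sil(d,st,[TR]),np.ones((5,5)))>0)
    best=min((( np.abs(sil(d,[.5157+a,-.014+b,-.073,.090],[LIDP])-m)*w).sum(),a,b) for a in np.arange(-6,7,1)/1e3 for b in np.arange(-6,7,1)/1e3); print(n,best,m.sum())
```

```text
t 29.4 pos [ 0.5145 -0.0138  0.1172] F [-0.4  0.9  0. ] w 0.999 g 0.0
t 31.9 pos [ 0.4003 -0.3191  0.3495] F [-0.5  0.3  0.1] w 0.996 g 0.0
lid (array([ 0.52960011, -0.00461075, -0.09229562]), np.float64(408.5607843137255))
top (np.float64(73.47058823529412), np.float64(0.001), np.float64(0.0)) 3343.0
scene (np.float64(48.83921568627451), np.float64(0.0), np.float64(-0.001)) 3490.0
```

View pics/end.png

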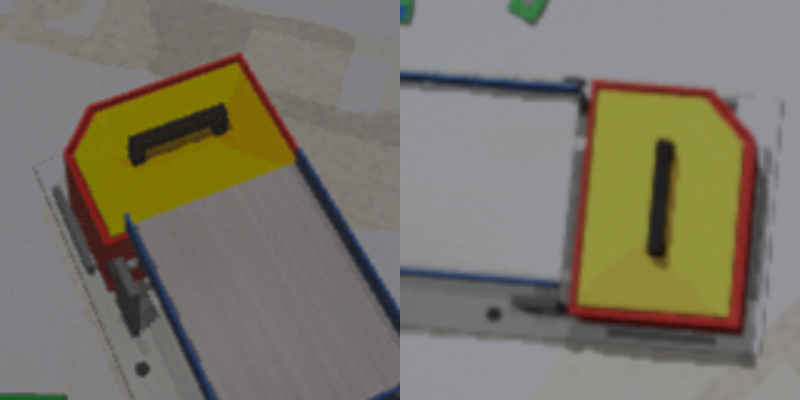

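The lid sits flush, with an even red rim all round in both views, and its cut corner at top crop (735,115) is along the box's. The tray is down and the arm is clear.

```bash
python3 -c "
from station import robot
print(robot.sign_off())"
```

```text
the job is handed in; nothing more can be done
None
```

The job is handed in at about 32 s of the 58 s allowed: all four cassettes are in the box, the tray is down on its rests and released, and the lid looks home and flush in both cameras; sign-off returned no verdict.

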